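# Slide the packing plate under the lathe foot

## Robot

A 6-joint arm with a two-finger parallel gripper is mounted at the origin on the work surface. World frame = base frame: x ahead of the robot, y to its left, z up, the work surface at z = 0. Lengths are in m, angles in rad, forces in N, time in s.
With the tool pointing down it reaches from about 0.325 to 0.85 m from the base axis. Payload 15.5 kg.
Tool frame: the origin (TCP) lies at the very end of the fingers, on their centre line; the grasp point (between the pads) lies 19 mm behind it; z points along the fingers, y is the line along which they close (so a half turn about z gives the same grasp; the last joint's range is limited). The gripper opens to 91 mm and grips with 3 to 60 N. Pads are 32 mm wide; open, the fingers measure 118 mm over their backs; the gripper's body (76 mm by 178 mm) begins 60 mm behind the grasp point.
Start: joints at [-1.343, 0.494, 1.345, -0, 1.302, -0.096], TCP at [0.198, -0.593, 0.214] pointing down, gripper open.
Joint ranges: [-2.91, 2.91], [-0.82, 2.16], [0.22, 2.67], [-1.22, 4.37], [0.12, 2.79], [-3.08, 3.08]. Speed limits (rad/s): [1.89, 1.89, 2.57, 3.01, 3.01, 3.01].

## Interface

Orientations are given as a unit quaternion [x, y, z, w].
In Python, from station import * gives the robot as it stands.
- The arm moves only by the tool jog_arm, never from a script. Its argument "increments" is a list of rows, each an object with "xyz": the shift along the world's x, y, z in mm, a list of three; "turn": the turn about the world's z in rad. A call has 1 to 12 rows; each row is the pose to reach, as a shift and turn from the pose commanded when the call began; what a row does not reach only later rows make up. A row lasts 1/12 s, in which the tool goes at most 41.7 mm and 7.16 degrees, less where a joint would pass 70% of its speed; a pose out of reach is approached as far as the arm can. A call with a gripper value outside its range is refused whole. "fingers" is the closure in counts, from 0 (fully open) to 255 (shut), set as the call begins (left out, the last holds). The fingers move at their own pace and stop on an object; "newtons" is the grip in N (left out, the last holds). Time passes only in rows, so rows that repeat a pose let the fingers close. It gives the time, the measured TCP pose, the force, the opening and the grip force at its end, in the units of the state.
- sense(): the state, without advancing time (a new reading comes with each control period).
- capture(name): name is "side" or "top"; returns a dict with "img" (400x640x3 uint8, red, green, blue), "depth" (400x640 float32, m along the optical axis (not along the pixel's ray), 0 where there is no reading), "K" (3x3 intrinsics, pixels), "k1" (the pictures are not rectified: a ray, as slopes to the right and down, at radius r is drawn at 1 + k1 r^2 times it, then the intrinsics apply), "R" (3x3) and "t" (3): a world point X has camera coordinates R X + t. Camera axes: x right, y down, z forward; pixel columns grow to the right and rows downward; lengths in m; the calibration is good to about 2 mm. A picture is of the moment at which its call begins.
- sign_off(): hands the job in; it is judged then, once.
The state is a dict: "t": time; "joints": joint angles; "qvel": joint speeds; "effort": joint torques, N m; "ee_pos": TCP position; "ee_rot": TCP orientation; "wrist_force": force on the tool from outside, world axes, zero at the start; "ft_torque": the same for the moment, N m; "grip_width": finger opening in m; "grip_force": force on a finger pad.
Only numpy, scipy, OpenCV 4.12 (cv2) and the standard library are available. Lean on these libraries where they do the work, as an engineer would, in place of code of your own. Each camera call takes 0.05 s, during which the arm holds its last target. There are 200 camera calls.

## Task

The tail-end foot of the wood lathe is jacked just off the bench to be levelled, and one of its two hold-down studs, the one whose nut is backed off, has no packing plate yet. With the fingertips, push the loose slotted plate flat along the bench and in under the foot so that its slot straddles that stud and goes fully home, lying square like the plate already fitted. Only slide the plate, never pick it up or tip it, leave the bowl, faceplate and drill chuck where they stand, and finish with the hand clear.

Things in the scene. Friction and masses are not known exactly. Their poses are not given: they have to be found in the camera images.
- plate: loose slotted steel packing plate lying flat on the bench: 100 mm long (its x), 64 wide (y), 10 thick, about 0.4 kg, slides at a few N. Origin: middle of the 100 x 64 outline, underside. Slot 18 mm wide along x, open at the leading edge (x = +50), ending flat at x = 0, the origin; the two legs are 23 mm wide, ends rounded. At the start +x points within 30 degrees of the push direction.
- plate_rear (a point): middle of the plate's plain, full-width (64 mm) rear edge, at half its 10 mm thickness; 50 mm behind the plate's origin; x points toward the slot. With the plate fully home this edge still stands 21 mm proud of the foot's outer edge, so it can be pushed all the way from outside.
- slack_nut: fixed: the nut backed off (47 to 57 mm up, 19 mm across flats) on the stud that still lacks a plate. Origin: this stud's axis at bench level, axes as the lathe's. Stud: 12 mm diameter, from the bench to 60 mm high, 35 mm in from the foot's edge. Fully home, the slot end bears on the stud: the plate's origin is 6 mm out (+y) from here, the plate's x along -y.
- fitted_plate: fixed: an identical plate already home at the foot's other stud, its nut run down (33 to 44 mm up); shows how the job should look. Origin: that stud's axis at bench level, axes as the lathe's. Its tail too stands 21 mm proud of the foot. The studs are 62 mm either side of the foot's middle; which one is bare varies.
- lathe: grey wood lathe, fixed, 0.84 m long. Origin: middle of the tail foot's outer edge at bench level. +y points out of the tail end, away from the machine, to where the plate lies: push along -y; x runs across the bed, z up. Heights: gussets to 59 mm (y below -29), bed and block to 121 (y below -70), tailstock to 360 (y below -157), lamp to 540.
- foot_edge (a point): middle of the tail foot's outer edge, on its underside, 13 mm above the bench: 3 mm of headroom over the plate. The foot is a flat flange 18 mm thick (top at 31 mm), 210 mm wide (x from -105 to +105 mm), reaching in 160 mm (y from 0 to -160 mm). Axes as the lathe's.
- jack_screw (a point): top of the jack screw's hex head (56 mm above the bench), which carries the foot, midway between the studs and 18 mm in from the foot's edge; its pad on the bench is 22 mm across. Fixed.
- bowl: turned wooden bowl, 112 mm across the rim, 52 mm high; loose bystander, upright on the bench. Origin: centre of its underside.
- faceplate: steel lathe faceplate lying flat, disc 80 mm across and 10 mm thick with a hub 40 mm across up to 34 mm; loose bystander. Origin: centre of its underside.
- drill_chuck: dark steel drill chuck standing on its jaws, body 42 mm across, its tapered shank up, 130 mm high in all; loose bystander. Origin: centre of its underside.
There are look-alikes about, which are no part of the job. Of the things that look like the plate, take the one that is nearest to the robot's base at the start.

How it is judged:
At the end, for the whole second after the job is handed in: The plate lies flat and still under the foot with its slot round the bare stud: slot end within 5 mm of touching the stud, the plate square to the foot within 0.10 rad (x of slack_nut in the frame of plate between 0.002 and 0.011 m and y of slack_nut in the frame of plate between -0.006 and 0.006 m and angle between the x axis of plate and the y axis of lathe, either way round below 0.1 rad and height (world z) of plate below 0.003 m and angle between plate's own z axis and vertical below 0.04 rad and linear speed of plate below 0.01 m/s).
It fails at once if the plate is lifted off the bench (its origin more than 6 mm up) (height (world z) of plate above 0.006 m).
It fails at once if the plate is tipped (more than 0.10 rad) (angle between plate's own z axis and vertical above 0.1 rad).
It fails at once if the bowl is moved (more than 15 mm) (distance of bowl from where it was at the start of the episode above 0.015 m).
It fails at once if the faceplate is moved (more than 15 mm) (distance of faceplate from where it was at the start of the episode above 0.015 m).
It fails at once if the drill chuck is moved (more than 15 mm) (distance of drill_chuck from where it was at the start of the episode above 0.015 m).
It also fails if it takes over 64 s, if anything falls off the work surface, if the arm or the gripper's body presses on something with over 40 N, if the wrist force passes 120 N, or if a joint passes its speed limit or range.

## Working session

There is one attempt and no reset: what is moved stays moved. The work goes in short steps, Python scripts to look and compute and a tool call to move; the robot and the scene stay as the last step left them, time stands still between calls to the robot, and variables do not carry over. Pictures are saved under pics/ and viewed, at most 10 in all, crops included, and the job is handed in when it is done.

Besides the shell and the picture viewer there is one more tool, called after ">>>" as name(argument=value, ...) on one line, values as JSON. jog_arm: Moves the arm, as the interface text tells. Its arguments: {"type":"object","properties":{"increments":{"type":"array"},"fingers":{"type":"number"},"newtons":{"type":"number"}},"required":["increments"]}

```bash
mkdir -p pics
cat > h.py <<'E'
from station import *
import numpy as np, cv2, pickle
def grab(n):
    c=capture(n); pickle.dump(c,open(n+'.pkl','wb')); return c
def save(c,f): cv2.imwrite(f,c['img'][:,:,::-1])
def ray(c,u,v):
    K=c['K']; k=c['k1']; d=np.array([(u-K[0,2])/K[0,0],(v-K[1,2])/K[1,1]]); s=d.copy()
    for _ in range(30): s=d/(1+k*(s@s))
    return np.array([s[0],s[1],1.])
def onz(c,u,v,z):
    r=c['R'].T@ray(c,u,v); o=-c['R'].T@c['t']; return o+r*(z-o[2])/r[2]
def pt(c,u,v):
    d=c['depth'][int(round(v)),int(round(u))]; return c['R'].T@(ray(c,u,v)*d-c['t'])
E
python3 - <<'E'
from h import *
a=grab('top'); b=grab('side'); save(a,'pics/top0.png'); save(b,'pics/side0.png')
for c in (a,b): print(c['K'],c['k1'],-c['R'].T@c['t'],c['R'])
print(sense())
E
```

```text
[[386.72998306   0.         311.47005526]
 [  0.         386.72998306 207.21888307]
 [  0.           0.           1.        ]] 0.025504729386046376 [0.54479925 0.15232307 0.90843469] [[ 2.36579210e-04 -9.99980250e-01 -6.28037204e-03]
 [-9.98361505e-01  1.23182632e-04 -5.72214150e-02]
 [ 5.72210585e-02  6.28361908e-03 -9.98341758e-01]]
[[385.50729465   0.         316.23135245]
 [  0.         385.50729465 194.69145736]
 [  0.           0.           1.        ]] -0.04479536652466692 [ 0.54082907 -0.53225065  0.93564851] [[ 9.95530707e-01 -9.44368610e-02 -5.39149041e-04]
 [-7.44312340e-02 -7.81096794e-01 -6.19957894e-01]
 [ 5.81257498e-02  6.17227250e-01 -7.84634896e-01]]
{'t': 0.1, 'joints': array([-1.34350237e+00,  4.94117302e-01,  1.34605092e+00,  1.44437408e-05,
        1.30249638e+00, -9.54618686e-02]), 'qvel': array([ 7.22551957e-05,  4.49483872e-06, -4.91522387e-04,  1.31741757e-03,
        3.90660575e-04,  2.46076025e-04]), 'effort': array([ 7.23035328e-05, -8.80240703e+01, -3.82543480e+01,  7.06922030e-02,
        4.82180261e-02, -2.48991995e-05]), 'ee_pos': array([ 0.19819369, -0.59239396,  0.2134064 ]), 'ee_rot': array([ 9.87006986e-01,  1.60676451e-01, -2.83563870e-05, -5.35269030e-04]), 'wrist_force': array([-0.03218207,  0.00997653, -0.09633043]), 'ft_torque': array([-0.00103843,  0.02581465, -0.0467818 ]), 'grip_force': 0.0, 'grip_width': 0.09112140007071495}
```

View pics/top0.png

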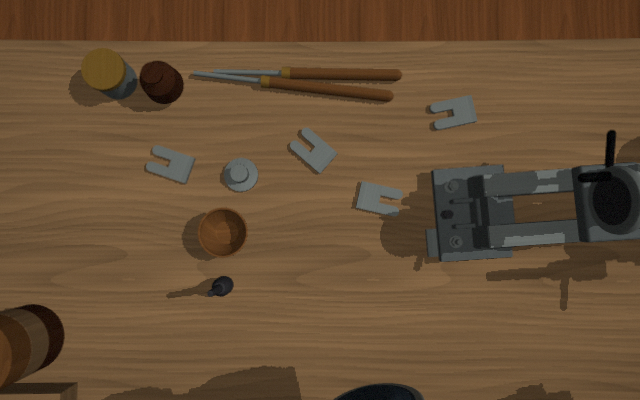

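View pics/side0.png

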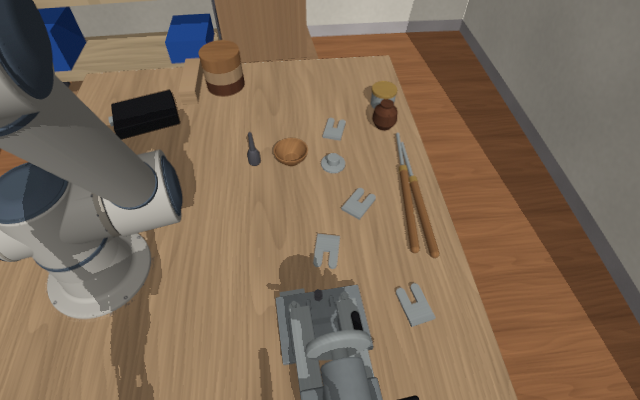

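Run:
```python
from h import *
c=pickle.load(open('top.pkl','rb'))
for u,v in [(171,164),(313,150),(379,199),(453,112)]:
    p=onz(c,u,v,.01); print(u,v,p,np.hypot(*p[:2]))
im=c['img'][150:275,340:520][:,:,::-1]
im=np.clip(im*1.6,0,255).astype('uint8')
cv2.imwrite('pics/c1.png',cv2.resize(im,None,fx=4.4,fy=4.4,interpolation=cv2.INTER_CUBIC))
```

```text
171 164 [0.69758031 0.48653816 0.01      ] 0.8504926031095558
313 150 [0.73072302 0.15442105 0.01      ] 0.7468614250802119
379 199 [0.61541872 0.00094096 0.01      ] 0.6154194388403786
453 112 [ 0.81973386 -0.17360535  0.01      ] 0.8379155201198836
```

View pics/c1.png

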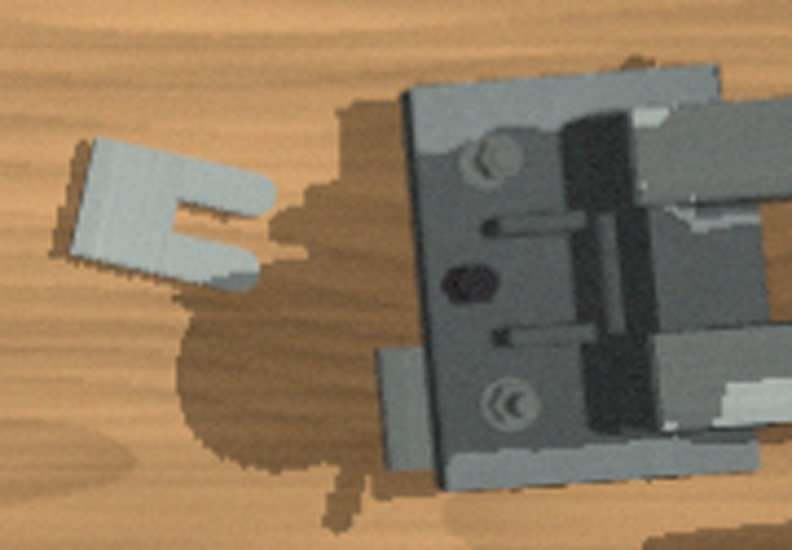

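```bash
cat >> h.py <<'E'
def full(x,y,o=(340,150),s=4.4): return o[0]+(x+.5)/s-.5, o[1]+(y+.5)/s-.5
def cloud(c):
    v,u=np.mgrid[0:400,0:640]; P=np.full((400,640,3),np.nan)
    K=c['K']; d=np.stack([(u-K[0,2])/K[0,0],(v-K[1,2])/K[1,1]],-1); s=d.copy()
    for _ in range(20): s=d/(1+c['k1']*(s**2).sum(-1,keepdims=True))
    D=c['depth'][...,None]; return (np.concatenate([s*D,D],-1)-c['t'])@c['R']
E
python3 - <<'E'
from h import *
c=pickle.load(open('top.pkl','rb')); P=cloud(c)
ang=lambda d:np.arctan2(d[1],d[0])
f=[onz(c,*full(*q),.031)[:2] for q in [(405,92),(441,490),(718,66),(760,468)]]
print('foot',f,'edge len',np.linalg.norm(f[0]-f[1]))
ex=(f[1]-f[0]); print('edge ang',ang(ex), 'side angs',ang(f[2]-f[0]),ang(f[3]-f[1]),'mid',(f[0]+f[1])/2)
for n,q,z in [('bare',(498,158),.06),('bare57',(491,158),.057),('fit',(516,404),.06),('jack',(471,284),.056)]: print(n,onz(c,*full(*q),z))
r=[onz(c,*full(*q),.01)[:2] for q in [(95,138),(70,255)]]
print('rear',r,np.linalg.norm(r[0]-r[1]),ang(r[0]-r[1]))
s=P[175:225,345:415]; z=s[...,2]
print('bench z',np.median(P[175:225,300:340,2]))
m=(z>.006)&(z<.016)
print(m.sum(),np.median(z[m])); 
pl=s[m][:,:2].astype(np.float32); print('rect',cv2.minAreaRect(pl*1000))
# tail of fitted plate, bystanders
t=P[225:260,424:436]; m=(t[...,2]>.006)&(t[...,2]<.016); print('tail',cv2.minAreaRect(t[m][:,:2].astype(np.float32)*1000))
for q in [(241,175),(222,232),(222,286)]: print(pt(c,*q))
m=(P[...,2]>.04)&(P[...,0]<.75)&(P[...,0]>.3)&(P[...,1]<-.15)
print('lathe near x by y:',[(yy,np.nanmin(np.where(m&(abs(P[...,1]-yy)<.02),P[...,0],9))) for yy in (-.2,-.3,-.4,-.5,-.6)])
E
```

```text
foot [array([ 0.67865741, -0.11550454]), array([ 0.47429233, -0.13008762]), array([ 0.69170586, -0.27553546]), array([ 0.48597152, -0.29076379])] edge len 0.2048847333295057
edge ang -3.0703554294845605 side angs -1.4894392547438713 -1.4982361371035282 mid [ 0.57647487 -0.12279608]
bare [ 0.64102456 -0.15210744  0.06      ]
bare57 [ 0.64137005 -0.14971532  0.057     ]
fit [ 0.51891755 -0.15837137  0.06      ]
jack [ 0.57836924 -0.13892287  0.056     ]
rear [array([0.65760043, 0.04196222]), array([0.59546813, 0.05557691])] 0.06360647241954882 -0.21571473517887632
bench z -0.00116403788807329
961 0.00888559549098365
rect ((616.0437622070312, 0.3087348937988281), (99.18958282470703, 64.00740051269531), 77.14833068847656)
tail ((514.8126220703125, -116.61840057373047), (21.615150451660156, 62.21687698364258), 89.72752380371094)
[0.66855586 0.31846169 0.03281909]
[0.53876151 0.36573333 0.00860583]
[0.42235536 0.35154687 0.06101437]
lathe near x by y: [(-0.2, np.float64(0.5041554997197147)), (-0.3, np.float64(0.5159146348968737)), (-0.4, np.float64(0.5231129525474594)), (-0.5, np.float64(0.658414666187235)), (-0.6, np.float64(9.0))]
```

Candidates for the plate, in the top view: (171,164), (313,150), (379,199) and (453,112). The one at (379,199) is nearest the base at 0.615 m, and the crop confirms a slotted plate with its slot toward the lathe. The bare stud is the far one, top-view pixel (452,186), because the fitted plate's tail shows at the near stud.

I'll go round the near side of the lathe, staying high.

>>> jog_arm(increments=[{"xyz":[0,243,40],"turn":0.5},{"xyz":[0,243,40],"turn":0.5},{"xyz":[0,243,40],"turn":0.5},{"xyz":[0,243,40],"turn":0.5},{"xyz":[0,243,40],"turn":0.5},{"xyz":[0,243,40],"turn":0.5},{"xyz":[152,493,40],"turn":1.028},{"xyz":[152,493,40],"turn":1.028},{"xyz":[152,493,40],"turn":1.028},{"xyz":[152,493,40],"turn":1.028},{"xyz":[152,493,40],"turn":1.028},{"xyz":[152,493,40],"turn":1.028}], fingers=0, newtons=3)

```text
t: 1.1
ee_pos: [0.3251, -0.1403, 0.254]
ee_rot: [0.78, 0.626, 0.0, 0.0]
wrist_force: [1.2, -0.6, 0.2]
grip_width: 0.0913
grip_force: 0.0
```

>>> jog_arm(increments=[{"xyz":[60,150,0],"turn":0},{"xyz":[60,150,0],"turn":0},{"xyz":[60,150,0],"turn":0},{"xyz":[60,150,0],"turn":0},{"xyz":[280,135,-130],"turn":0},{"xyz":[280,135,-130],"turn":0},{"xyz":[280,135,-130],"turn":0},{"xyz":[280,135,-130],"turn":0},{"xyz":[280,135,-130],"turn":0},{"xyz":[280,135,-130],"turn":0},{"xyz":[280,135,-130],"turn":0},{"xyz":[280,135,-130],"turn":0}])

```text
t: 2.1
ee_pos: [0.6054, -0.0073, 0.1215]
ee_rot: [0.781, 0.625, -0.001, -0.001]
wrist_force: [-0.7, 0.3, -0.3]
grip_width: 0.0915
grip_force: 0.0
```

>>> jog_arm(increments=[{"xyz":[0,0,0],"turn":0},{"xyz":[0,0,0],"turn":0},{"xyz":[0,0,0],"turn":0}])

```text
t: 2.35
ee_pos: [0.604, -0.0072, 0.1251]
ee_rot: [0.78, 0.625, 0.0, 0.0]
wrist_force: [0.1, -0.1, -0.4]
grip_width: 0.0913
grip_force: 0.0
```

>>> jog_arm(increments=[{"xyz":[13,11,0],"turn":0},{"xyz":[13,11,-40],"turn":0},{"xyz":[13,11,-75],"turn":0},{"xyz":[13,11,-95],"turn":0},{"xyz":[13,11,-108],"turn":0},{"xyz":[13,11,-115],"turn":0},{"xyz":[13,11,-120],"turn":0},{"xyz":[13,11,-120],"turn":0},{"xyz":[13,11,-120],"turn":0}])

```text
t: 3.1
ee_pos: [0.6182, 0.0037, 0.005]
ee_rot: [0.781, 0.625, 0.0, 0.0]
wrist_force: [0.9, 0.2, -0.3]
grip_width: 0.0913
grip_force: 0.0
```

>>> jog_arm(increments=[{"xyz":[0,0,0],"turn":0},{"xyz":[0,0,0],"turn":0},{"xyz":[0,0,0],"turn":0},{"xyz":[0,0,0],"turn":0},{"xyz":[0,0,0],"turn":0},{"xyz":[0,0,0],"turn":0}], fingers=68)

```text
t: 3.6
ee_pos: [0.6178, 0.0038, 0.004]
ee_rot: [0.78, 0.625, 0.0, 0.0]
wrist_force: [-1.4, 0.2, 0.1]
grip_width: 0.0669
grip_force: 0.0
```

>>> jog_arm(increments=[{"xyz":[1,0,0],"turn":0.04},{"xyz":[2,0,0],"turn":0.08},{"xyz":[4,0,0],"turn":0.12},{"xyz":[5,0,0],"turn":0.16},{"xyz":[7,0,0],"turn":0.2},{"xyz":[8,0,0],"turn":0.24},{"xyz":[10,0,0],"turn":0.28},{"xyz":[12,0,0],"turn":0.32},{"xyz":[13,0,0],"turn":0.33},{"xyz":[13,0,0],"turn":0.33},{"xyz":[12,0,0],"turn":0.3},{"xyz":[12,0,0],"turn":0.295}])

```text
t: 4.6
ee_pos: [0.6298, 0.0037, 0.0039]
ee_rot: [0.681, 0.732, 0.0, 0.0]
wrist_force: [0.6, -0.1, 0.5]
grip_width: 0.0668
grip_force: 0.0
```

>>> jog_arm(increments=[{"xyz":[0,0,0],"turn":0},{"xyz":[0,0,0],"turn":0},{"xyz":[0,0,0],"turn":0},{"xyz":[0,0,0],"turn":0},{"xyz":[0,0,0],"turn":0}], fingers=30)

```text
t: 5.02
ee_pos: [0.6298, 0.0038, 0.0039]
ee_rot: [0.68, 0.733, 0.0, 0.0]
wrist_force: [0.4, 0.2, 0.4]
grip_width: 0.0808
grip_force: 0.0
```

>>> jog_arm(increments=[{"xyz":[0,0,15],"turn":0},{"xyz":[0,0,50],"turn":0},{"xyz":[-6,76,80],"turn":0},{"xyz":[-6,76,80],"turn":0},{"xyz":[-6,76,80],"turn":0},{"xyz":[-6,140,80],"turn":0},{"xyz":[-6,140,80],"turn":0},{"xyz":[-6,140,80],"turn":0},{"xyz":[-6,140,80],"turn":0}], fingers=170)

```text
t: 5.77
ee_pos: [0.6235, 0.1449, 0.0839]
ee_rot: [0.679, 0.734, -0.0, 0.0]
wrist_force: [-0.0, -0.4, -0.6]
grip_width: 0.0307
grip_force: 0.0
```

```bash
cat >> h.py <<'E'
def plate(c,lo,hi,l=None):
    P=cloud(c); m=(P[...,2]>.005)&(P[...,2]<.014)&(P[...,0]>lo[0])&(P[...,0]<hi[0])&(P[...,1]>lo[1])&(P[...,1]<hi[1])
    m=m.astype(np.uint8); n,L,st,_=cv2.connectedComponentsWithStats(m); k=1+np.argmax(st[1:,4])
    return cv2.minAreaRect(P[L==k][:,:2].astype(np.float32)*1000)
E
python3 - <<'E'
from h import *
c=grab('top'); print(plate(c,(.56,-.09),(.70,.09))); s=sense(); print(s['ee_pos'],s['ee_rot'])
im=c['img'][150:275,300:480][:,:,::-1]
cv2.imwrite('pics/c2.png',cv2.resize(np.clip(im*1.6,0,255).astype('uint8'),None,fx=4.4,fy=4.4,interpolation=cv2.INTER_CUBIC))
E
```

```text
((649.3150634765625, -34.542686462402344), (28.838390350341797, 21.842967987060547), 89.8722152709961)
[0.62360184 0.14386906 0.08380015] [ 6.79736763e-01  7.33456141e-01 -1.46018384e-04  2.21536932e-05]
```

View pics/c2.png

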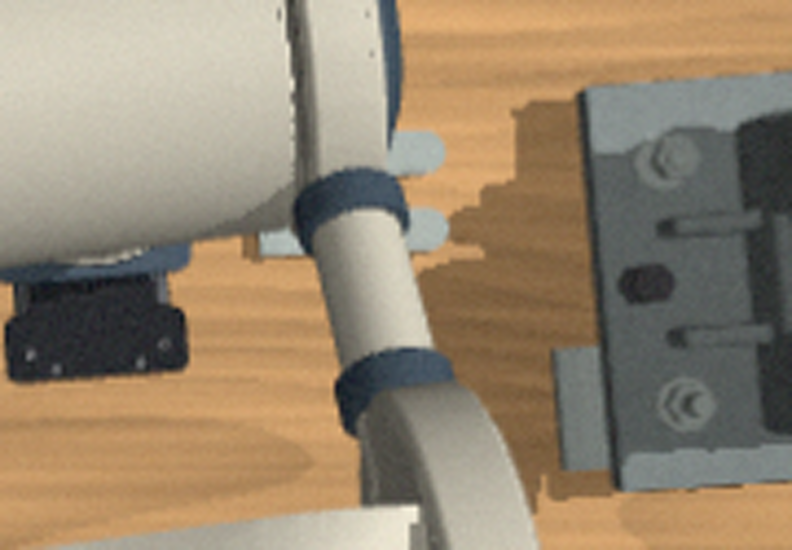

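Run:
```python
from h import *
c=pickle.load(open('top.pkl','rb'))
for q in [(445,152),(449,230),(420,175),(420,210),(425,132),(425,250),(262,256)]: print(q,onz(c,*full(*q,o=(300,150)),.01))
c=grab('side'); print(plate(c,(.57,-.09),(.70,.09)))
im=c['img'][180:305,240:420][:,:,::-1]
cv2.imwrite('pics/c3.png',cv2.resize(np.clip(im*1.2,0,255).astype('uint8'),None,fx=4.4,fy=4.4,interpolation=cv2.INTER_CUBIC))
```

```text
(445, 152) [ 0.6500449  -0.04987741  0.01      ]
(449, 230) [ 0.6086718  -0.05146224  0.01      ]
(420, 175) [ 0.63783636 -0.03655816  0.01      ]
(420, 210) [ 0.61926865 -0.03634072  0.01      ]
(425, 132) [ 0.66070072 -0.03945831  0.01      ]
(425, 250) [ 0.59809973 -0.03871571  0.01      ]
(262, 256) [0.59493813 0.0471406  0.01      ]
((632.8793334960938, 0.23699188232421875), (66.89984893798828, 101.56144714355469), 1.3506213426589966)
```

View pics/c3.png

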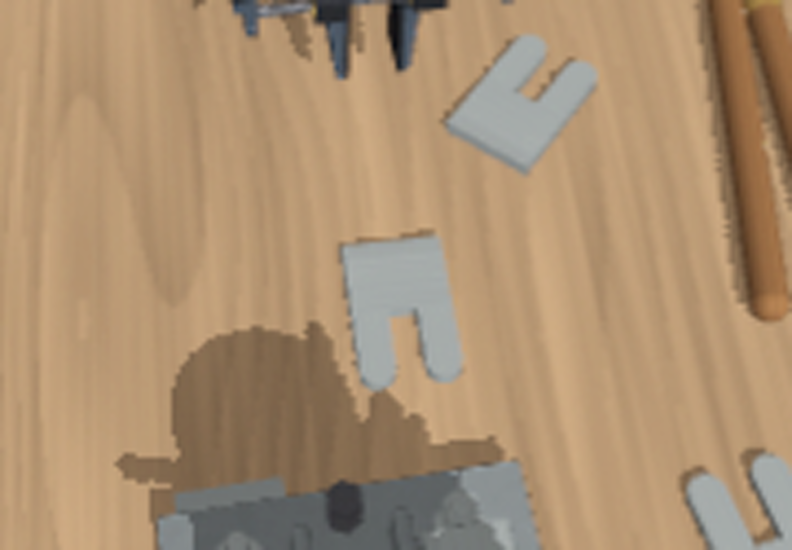

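Run:
```python
from h import *
c=pickle.load(open('side.pkl','rb')); f=lambda x,y,z:onz(c,*full(x,y,o=(240,180)),z)
a=f(160,518,.031); b=f(519,461,.031); e=b-a; print(a,b,np.linalg.norm(e),np.arctan2(e[1],e[0]),(a+b)/2)
print('tail',plate(c,(.46,-.125),(.57,-.09)))
r1=f(343,245,.01);r2=f(437,235,.01);print('rear',r1,r2,np.arctan2(*(r2-r1)[1::-1]))
P=cloud(c)
for n in ('side','top'):
    c=pickle.load(open(n+'.pkl','rb')); P=cloud(c)
    m=(P[...,2]>.026)&(P[...,2]<.036)&(P[...,0]>.45)&(P[...,0]<.71)&(P[...,1]<-.09)&(P[...,1]>-.16)
    Q=P[m]; 
    bins=np.arange(.49,.67,.01); pts=[(x+.005,np.sort(Q[(Q[:,0]>x)&(Q[:,0]<x+.01),1])[-2:].mean()) for x in bins]
    k=np.polyfit(*zip(*pts),1); print(n,'foot edge slope',np.arctan(k[0]),'y at .5765',np.polyval(k,.5765), 'x range',Q[:,0].min(),Q[:,0].max())
```

```text
[ 0.4778989  -0.13396431  0.031     ] [ 0.68471901 -0.11875161  0.031     ] 0.20737884182543342 0.07342300502136083 [ 0.58130896 -0.12635796  0.031     ]
tail ((517.7159423828125, -114.35456848144531), (63.037864685058594, 13.38353443145752), 5.211740493774414)
rear [0.59935    0.04993806 0.01      ] [0.66045482 0.05173168 0.01      ] 0.02934475961058477
side foot edge slope 0.07474083028611254 y at .5765 -0.12777088871807557 x range 0.47724246868847453 0.6878049484108898
top foot edge slope 0.0696417180539966 y at .5765 -0.12455550624451767 x range 0.4740729182900769 0.6828672201940277
```

The side view shows the plate clear of the hand: rear edge at crop (343,245)–(437,235), slot pointing at the bare stud. It sits about 1 mm off line and needs about 0.05 rad more turn. Next I push on the rear edge with both fingertips.

>>> jog_arm(increments=[{"xyz":[3,-40,0],"turn":0},{"xyz":[3,-55,-20],"turn":0},{"xyz":[3,-55,-50],"turn":0},{"xyz":[3,-55,-70],"turn":0},{"xyz":[3,-55,-76],"turn":0},{"xyz":[3,-55,-80],"turn":0},{"xyz":[3,-55,-80],"turn":0}])

```text
t: 6.45
ee_pos: [0.6268, 0.0883, 0.0039]
ee_rot: [0.68, 0.733, -0.0, -0.0]
wrist_force: [-0.8, -0.6, -0.6]
grip_width: 0.0302
grip_force: 0.0
```

>>> jog_arm(increments=[{"xyz":[0,-6,0],"turn":0},{"xyz":[1,-12,0],"turn":0},{"xyz":[1,-18,0],"turn":0},{"xyz":[2,-24,0],"turn":0},{"xyz":[2,-30,0],"turn":0},{"xyz":[3,-36,0],"turn":0},{"xyz":[3,-42,0],"turn":0},{"xyz":[4,-48,0],"turn":0},{"xyz":[4,-54,0],"turn":0},{"xyz":[4,-60,0],"turn":0},{"xyz":[4,-60,0],"turn":0}])

```text
t: 7.37
ee_pos: [0.6308, 0.0273, 0.0038]
ee_rot: [0.68, 0.733, -0.0, 0.0]
wrist_force: [0.3, 0.2, -0.3]
grip_width: 0.0304
grip_force: 0.0
```

Run:
```python
from h import *
c=grab('side'); print(plate(c,(.59,-.12),(.70,.09)))
im=c['img'][200:310,260:400][:,:,::-1]
cv2.imwrite('pics/c4.png',cv2.resize(np.clip(im*1.4,0,255).astype('uint8'),None,fx=5.4,fy=5.4,interpolation=cv2.INTER_CUBIC))
```

```text
((635.9743041992188, -39.414859771728516), (65.37932586669922, 103.73112487792969), 5.360204219818115)
```

View pics/c4.png

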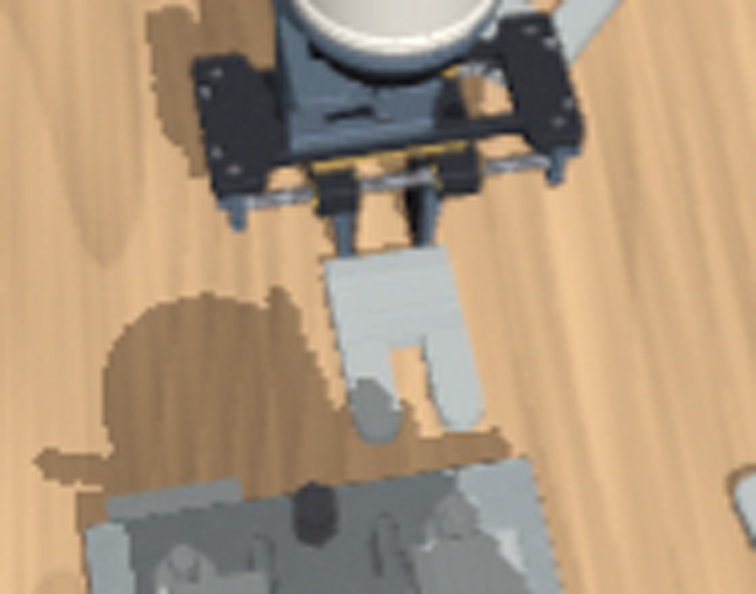

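Run:
```python
from h import *
c=pickle.load(open('side.pkl','rb')); f=lambda x,y,z:onz(c,*full(x,y,o=(260,200),s=5.4),z)[:2]
L=f(88,532,.031);R=f(528,461,.031);ex=(R-L)/np.linalg.norm(R-L);inn=np.array([ex[1],-ex[0]])
M=(L+R)/2; S=M+.062*ex+.035*inn; print('len',np.linalg.norm(R-L),'ang',np.arctan2(ex[1],ex[0]),'mid',M,'stud',S)
for n,q in dict(rearL=(325,263),rearR=(444,247),tipL=(378,444),tipR=(462,431),slotL=(391,351),slotR=(423,346),sl2L=(398,400),sl2R=(439,394)).items():
    p=f(*q,.01)-S; print(n,'lat %.1f out %.1f'%(1e3*p@ex,-1e3*p@inn))
# nut tops
for q in [(455,512),(183,563)]: p=f(*q,.06)-S; print(1e3*p@ex,-1e3*p@inn)
```

```text
len 0.20695077975007845 ang 0.07594904319960154 mid [ 0.58079303 -0.12811511] stud [ 0.64526996 -0.1583099 ]
rearL lat -31.2 out 168.5
rearR lat 30.7 out 167.3
tipL lat -23.7 out 65.3
tipR lat 17.7 out 65.1
slotL lat -7.8 out 113.4
slotR lat 8.5 out 113.4
sl2L lat -9.6 out 86.6
sl2R lat 10.8 out 86.3
-1.9471468515775194 3.813695986802248
-124.79080148148554 0.8097094048655094
```

>>> jog_arm(increments=[{"xyz":[0,-6,0],"turn":0},{"xyz":[1,-12,0],"turn":0},{"xyz":[1,-18,0],"turn":0},{"xyz":[2,-24,0],"turn":0},{"xyz":[2,-30,0],"turn":0},{"xyz":[3,-36,0],"turn":0},{"xyz":[3,-42,0],"turn":0},{"xyz":[4,-48,0],"turn":0},{"xyz":[4,-52,0],"turn":0},{"xyz":[4,-52,0],"turn":0}])

```text
t: 8.25
ee_pos: [0.6349, -0.0243, 0.004]
ee_rot: [0.68, 0.733, -0.0, 0.0]
wrist_force: [-0.1, -0.2, 0.6]
grip_width: 0.0302
grip_force: 0.0
```

Run:
```python
from h import *
c=grab('side')
im=c['img'][200:310,260:400][:,:,::-1]
cv2.imwrite('pics/c5.png',cv2.resize(np.clip(im*1.4,0,255).astype('uint8'),None,fx=5.4,fy=5.4,interpolation=cv2.INTER_CUBIC))
```

```text
(no output)
```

View pics/c5.png

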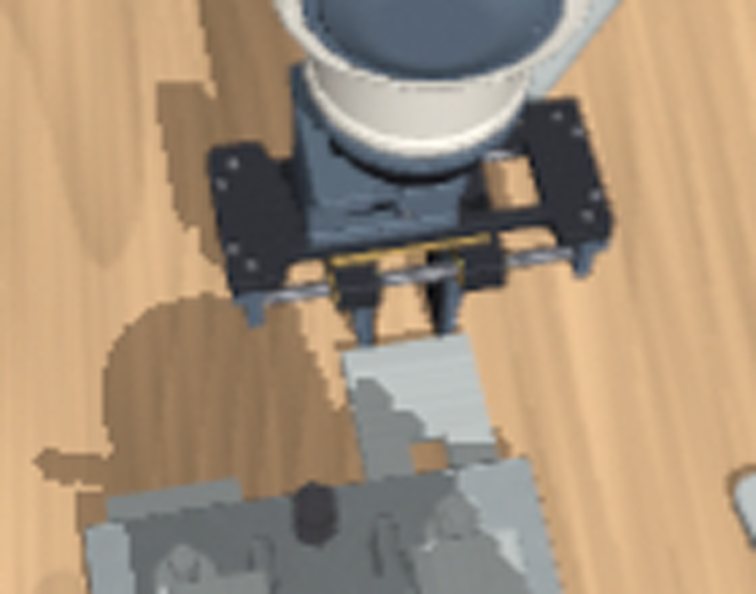

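Run:
```python
from h import *
c=pickle.load(open('side.pkl','rb')); f=lambda x,y,z:onz(c,*full(x,y,o=(260,200),s=5.4),z)[:2]
L=f(88,532,.031);R=f(528,461,.031);ex=(R-L)/np.linalg.norm(R-L);inn=np.array([ex[1],-ex[0]])
S=(L+R)/2+.062*ex+.035*inn
for n,q in dict(rearL=(343,354),rearR=(468,335),slotL=(410,446),slotR=(446,441),tailL=(107,500),tailR=(239,480)).items():
    p=f(*q,.01)-S; print(n,'lat %.1f out %.1f'%(1e3*p@ex,-1e3*p@inn))
```

```text
rearL lat -31.5 out 115.8
rearR lat 31.8 out 115.6
slotL lat -8.7 out 61.6
slotR lat 9.0 out 61.2
tailL lat -155.6 out 58.7
tailR lat -92.5 out 58.3
```

>>> jog_arm(increments=[{"xyz":[0,-5,0],"turn":0},{"xyz":[1,-10,0],"turn":0},{"xyz":[1,-15,0],"turn":0},{"xyz":[1,-20,0],"turn":0},{"xyz":[2,-25,0],"turn":0},{"xyz":[2,-30,0],"turn":0},{"xyz":[3,-35,0],"turn":0},{"xyz":[3,-40,0],"turn":0},{"xyz":[3,-45,0],"turn":0},{"xyz":[4,-49,0],"turn":0},{"xyz":[4,-52,0],"turn":0},{"xyz":[4,-52,0],"turn":0}])

```text
t: 9.3
ee_pos: [0.6388, -0.0761, 0.0039]
ee_rot: [0.68, 0.733, -0.0, 0.0]
wrist_force: [0.9, -0.5, -0.9]
grip_width: 0.0305
grip_force: 0.0
```

>>> jog_arm(increments=[{"xyz":[0,-1,0],"turn":0},{"xyz":[0,-2,0],"turn":0},{"xyz":[0,-3,0],"turn":0},{"xyz":[0,-3,0],"turn":0}])

```text
t: 9.63
ee_pos: [0.6387, -0.0782, 0.0039]
ee_rot: [0.68, 0.733, -0.0, -0.0]
wrist_force: [0.1, 1.8, -0.5]
grip_width: 0.0304
grip_force: 0.6
```

>>> jog_arm(increments=[{"xyz":[0,-1,0],"turn":0},{"xyz":[0,-1,0],"turn":0},{"xyz":[0,-2,0],"turn":0},{"xyz":[0,-2,0],"turn":0}])

```text
t: 9.97
ee_pos: [0.6387, -0.0803, 0.0039]
ee_rot: [0.68, 0.733, -0.0, -0.0]
wrist_force: [0.5, 1.6, -0.5]
grip_width: 0.0303
grip_force: 0.8
```

Run:
```python
from h import *
c=grab('side')
im=c['img'][200:310,260:400][:,:,::-1]
cv2.imwrite('pics/c6.png',cv2.resize(np.clip(im*1.4,0,255).astype('uint8'),None,fx=5.4,fy=5.4,interpolation=cv2.INTER_CUBIC))
```

```text
(no output)
```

View pics/c6.png

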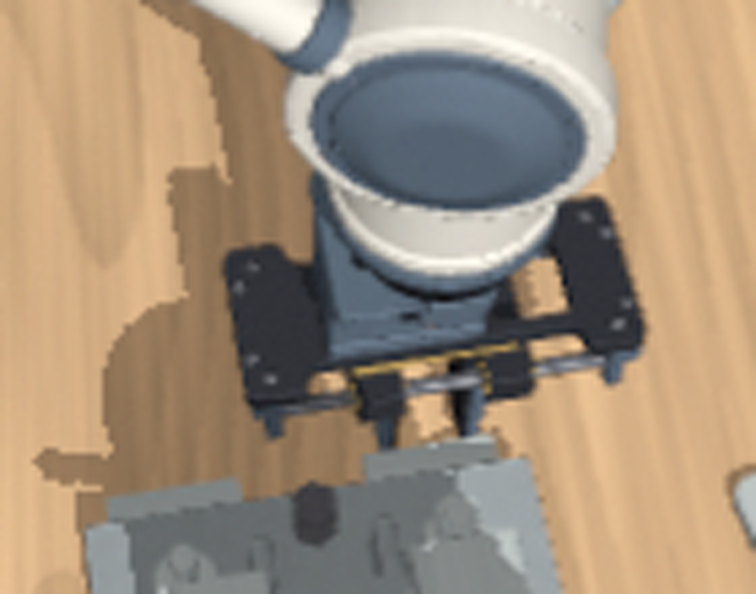

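The plate's tail at crop (364,457)–(495,437) is about 2 mm short of the fitted plate's tail line. I'll creep in until the force rises.

>>> jog_arm(increments=[{"xyz":[0,-1,0],"turn":0},{"xyz":[0,-1,0],"turn":0},{"xyz":[0,-2,0],"turn":0},{"xyz":[0,-2,0],"turn":0}])

```text
t: 10.35
ee_pos: [0.6387, -0.0821, 0.0039]
ee_rot: [0.68, 0.733, 0.0, -0.0]
wrist_force: [-1.2, 2.9, -0.5]
grip_width: 0.0303
grip_force: 1.9
```

>>> jog_arm(increments=[{"xyz":[0,-0.5,0],"turn":0},{"xyz":[0,-1,0],"turn":0},{"xyz":[0,-1,0],"turn":0}])

```text
t: 10.6
ee_pos: [0.6386, -0.0823, 0.0039]
ee_rot: [0.68, 0.733, 0.0, -0.001]
wrist_force: [1.3, 9.7, 0.9]
grip_width: 0.0305
grip_force: 5.3
```

The force rose to 9.7 N with no further motion, so the slot end is on the stud. I'll back off straight, lift and check.

>>> jog_arm(increments=[{"xyz":[0,10,0],"turn":0},{"xyz":[-2,35,0],"turn":0},{"xyz":[-3,60,10],"turn":0},{"xyz":[-3,95,40],"turn":0},{"xyz":[-3,130,75],"turn":0},{"xyz":[-3,150,110],"turn":0},{"xyz":[-3,170,140],"turn":0},{"xyz":[-3,170,140],"turn":0},{"xyz":[-3,170,140],"turn":0}])

```text
t: 11.35
ee_pos: [0.6371, 0.0885, 0.1466]
ee_rot: [0.679, 0.734, 0.002, 0.002]
wrist_force: [-0.3, -0.3, -0.5]
grip_width: 0.0306
grip_force: 0.0
```

Run:
```python
from h import *
c=grab('side')
im=c['img'][200:310,260:400][:,:,::-1]
cv2.imwrite('pics/c7.png',cv2.resize(np.clip(im*1.4,0,255).astype('uint8'),None,fx=5.4,fy=5.4,interpolation=cv2.INTER_CUBIC))
```

```text
(no output)
```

View pics/c7.png

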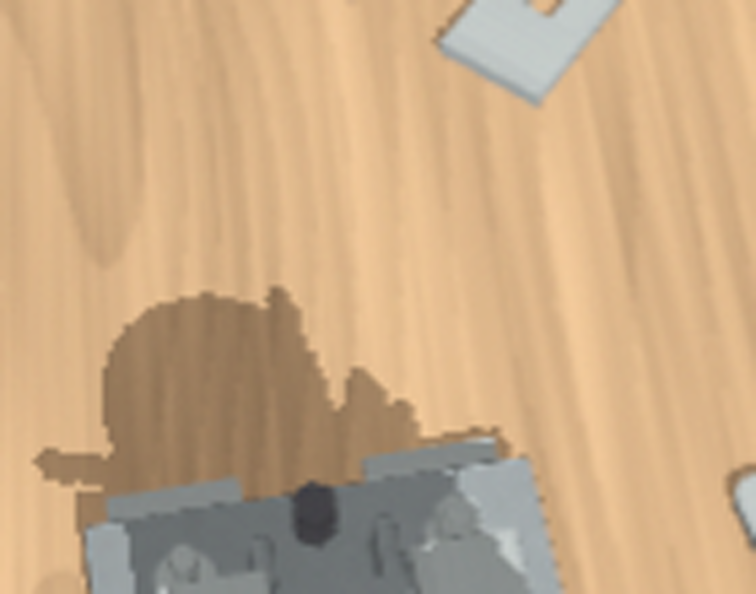

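The two tails are level and square: new one at crop (363,460)–(496,439), fitted one at (107,500)–(239,480). The hand is clear, so I'm handing in.

```bash
python3 -c "
from station import *
print(sign_off())"
```

```text
the job is handed in; nothing more can be done
None
```

The plate was slid home against the bare stud, square and in line with the fitted plate's tail in the last picture; the hand was withdrawn clear and the job handed in at about 11.4 s, with no verdict returned.

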